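# Weigh a cast bush on the balance and sort it

## Robot

A 7-joint arm with a two-finger parallel gripper is mounted at the origin on the work surface. World frame = base frame: x ahead of the robot, y to its left, z up, the work surface at z = 0. Lengths are in m, angles in rad, forces in N, time in s.
With the tool pointing down it reaches from about 0.425 to 0.925 m from the base axis. Payload 6.8 kg.
Tool frame: the origin (TCP) lies at the very end of the fingers, on their centre line; the grasp point (between the pads) lies 19 mm behind it (robot.grip_point_offset is the distance from the TCP to the grasp point, in m); z points along the fingers, y is the line along which they close (so a half turn about z gives the same grasp; the last joint's range is limited). The gripper opens to 88 mm and grips with 3 to 60 N. Pads are 20 mm wide; open, the fingers measure 115 mm over their backs; the gripper's body (75 mm by 178 mm) begins 61 mm behind the grasp point.
Start: joints at [1.068, 0.477, 0.022, 1.555, -0.011, 1.109, -0.083], TCP at [0.26, -0.623, 0.223] pointing down, gripper open.
Joint ranges: [-2.96, 2.96], [-0.34, 2.1], [-1.41, 1.46], [0.24, 2.44], [-1.37, 4.51], [0.17, 1.92], [-2.96, 2.96]. Speed limits (rad/s): [2.39, 2.39, 3.14, 3.14, 3.14, 3.14, 3.14].

## Interface

Orientations are given as a 3x3 rotation matrix whose columns are the frame's x, y, z axes.
In Python, from station import robot, snapshot, boxes_of, outline_of gives the robot as it stands. Calls block until the motion is done:
- robot.move_pose(position, orientation): joint-space move of the TCP to a pose.
- robot.move_straight(position, speed=0.15, attitude=None, force_limit=None): straight line of the TCP; attitude=None keeps the orientation; speed is the mean speed in m/s. With force_limit (N) it stops when the force on the tool has changed by that much, and returns True; else False.
- robot.movej(angles): joint-space move.
- robot.gripper_to(opening, f_grip=None): finger opening in m; f_grip is the grip in N (None keeps the last); returns when the fingers have stopped.
- robot.sleep(seconds).
- robot.solve_ik(position, orientation): joint angles nearest the present ones, or None.
- snapshot(name): name is "scene" or "top" or "wrist"; returns a dict with "img" (480x640x3 uint8, red, green, blue), "intrinsics" (3x3 intrinsics, pixels), "position" and "attitude" of the camera in the world. Camera axes: x right, y up, looking along -z (the intrinsics and any distortion apply to the point x, -y, -z); pixel columns grow to the right and rows downward; lengths in m; the calibration is good to about 2 mm. The wrist camera is an equidistant fisheye: a pixel r from the principal point sees the ray r / f radians off the axis. A picture is of the moment at which its call begins. There is no depth.
A pose or a line that the arm cannot do raises robot.PlanningError and nothing moves.
- robot.finish_job(): hands the job in; it is judged then, once.
Trained networks look in a picture, given as the dict that the camera call returned (one of the last four; its "shot" number tells which), for a name from the list of things; names that differ only in an ending like _2 or _b are one class to them, and where a whole thing is asked for, a point or a joint stands for the part that bears it (a point fixed in the world has none). Each returns a list of dicts, best first, with "score" (0 to 1); they miss things now and then, are a little off and sometimes report something else, mostly with a low value. They report only what shows in the picture. A call takes as long as a camera call. They do not tell look-alikes from the thing itself.
- boxes_of(name, picture): "location" ([column, row] in pixels, amid what is visible of it).
- outline_of(name, picture): "region" (480x640 bool, what is visible of it) and "location" ([column, row] in pixels, amid what is visible of it).
Readings, each from a call of its own:
- robot.read_time(): time.
- robot.read_joint_positions(): joint angles.
- robot.read_dq(): joint speeds.
- robot.read_joint_efforts(): joint torques, N m.
- robot.read_position(): TCP position.
- robot.read_tool_rot(): TCP orientation.
- robot.read_wrist_force(): force on the tool from outside, world axes, zero at the start.
- robot.read_moment(): the same for the moment, N m.
- robot.read_finger_gap(): finger opening in m.
- robot.read_grasp_force(): force on a finger pad.
Only numpy, scipy, OpenCV 4.12 (cv2) and the standard library are available. Lean on these libraries where they do the work, as an engineer would, in place of code of your own. Each camera call takes 0.05 s, during which the arm holds its last target. There are 200 camera calls.

## Task

Weigh the loose cast bush against the master bush that is bolted on the balance: slide it all the way down over the small post of the empty pan, feeling for the post and pressing only lightly because the balance is delicate, then let go of it and let the beam settle. If its pan sinks below level (heavier than the master), then stand the bush gently upright in the slatted wooden crate; if its pan stays above level (lighter), stand it gently upright in the shallow metal tray; if the beam is level, either will do. Let go of it there, and leave the mallet, jar and bowl alone.

Things in the scene. Friction and masses are not known exactly. Their poses are not given: they have to be found in the camera images.
- bush: The loose dark steel bush: upright tube, 46 mm outside diameter, 20 mm through bore, 60 mm high, 0.36 to 0.84 kg (its weight cannot be seen). Origin at the centre of its underside, z up along the bore. It starts standing on the table.
- scale: Green balance fixed to the table: base 110 x 300 x 16 mm, a steel beam along its y axis pivoted at the middle 55 mm above the table, a round 84 mm brass pan on each end, 140 mm from the middle: at +y the empty pan with a post, at -y the master's. Origin: centre of the base's underside, z up. It is delicate: no contact force on it may pass 20 N.
- pan (a point): Centre of the empty pan's top face, about 93 mm above the table when level, 104 mm at the start; the pan stays horizontal. Its post (17 mm diameter, 14 mm high, 1.5 mm chamfer) stands 5 mm OFF this point, the direction varies and is not measured: see it from above or feel for it. The pan turns only stiffly. The bush's bore goes over the post, down to the face.
- beam (a joint): Tilt of the beam in rad: 0 level, positive when the empty (+y) pan is the lower one, stops at -0.08 and 0.08; -0.08 with that pan empty. Pushing down on that pan with under 4.5 N does not move it, with more it gives way softly, 22 mm in all. A load tilts it by about 0.67 rad per kg of difference from the master, up to the stops, settling in under 2 s.
- crate: Slatted pale wooden crate fixed to the table, 150 x 150 mm outside, 45 mm high, walls 7 mm, floor 7 mm thick, open on top: for bushes heavier than the master. Origin at the centre of its underside.
- tray: Shallow plain aluminium tray fixed to the table, 150 x 150 mm outside, 22 mm high, walls 4 mm, floor 4 mm thick, open on top: for bushes lighter than the master. Origin at the centre of its underside.
- mallet: Bystander: a wooden mallet lying on the table beyond the balance. Leave it alone.
- jar: Bystander: a small amber glass jar, 68 mm in diameter, 90 mm high, standing on the table. Leave it alone.
- bowl: Bystander: a terracotta bowl, 120 mm in diameter, 55 mm high, standing on the table. Leave it alone.
- master (a point): Top of the bolt on the master bush (46 mm in diameter, 60 mm high, 0.600 kg, bolted to the pan at the balance's -y end). A thin pointer stands up from the beam's middle in front of a white plate (80 mm wide, top 163 mm above the table) with a centre mark that shows level.
Not all that is in view belongs to the job. Several things have the shape of the bush; the one meant has the colours described above.

How it is judged:
On the way:
1. the bush sits fully down over the post of the empty pan, let go of, with the beam settled (z of bush in the frame of pan between -0.003 and 0.003 m and horizontal distance between bush and pan below 0.009 m and angle between bush's own z axis and vertical below 0.06 rad and contact force between bush and the arm below 0.05 N and contact force between bush and the fingers below 0.05 N and velocity of joint beam between -0.02 and 0.02 rad/s), for 0.3 s.
At the end, for the whole second after the job is handed in: The bush stands upright (within 0.1 rad) and at rest, let go of, on the floor of the crate if it is heavier than the 0.600 kg master or on the floor of the tray if it is lighter; within 0.018 kg of the master either is right (angle between bush's own z axis and vertical below 0.1 rad and linear speed of bush below 0.01 m/s and ((horizontal distance between bush and crate below 0.075 m and z of bush in the frame of crate below 0.011 m and contact force between bush and crate above 5.71 N) or (horizontal distance between bush and tray below 0.075 m and z of bush in the frame of tray below 0.008 m and contact force between bush and tray between 1 and 6.06 N))); the robot touches nothing.
It fails at once if the bush or the robot loads the balance with more than 20 N (contact force between any of bush, the arm, the fingers and scale above 20 N).
It fails at once if the bush falls freely through more than about 13 mm (it is dropped: over 0.5 m/s while not in the fingers), or is slammed into the crate or the tray (over 80 N) ((linear speed of bush above 0.5 m/s and contact force between bush and the fingers below 0.05 N) or contact force between bush and crate above 80 N or contact force between bush and tray above 80 N).
It fails at once if the mallet, jar or bowl is moved by more than 20 mm (distance of any of mallet, jar, bowl from where it was at the start of the episode above 0.02 m).
It also fails if it takes over 66 s, if anything falls off the work surface, if the arm or the gripper's body presses on something with over 40 N, if the wrist force passes 120 N, or if a joint passes its speed limit or range.

## Working session

There is one attempt and no reset: what is moved stays moved. The work goes in short steps, each a Python script; the robot and the scene stay as the last script left them, time stands still between calls to the robot, and variables do not carry over. Pictures are saved under pics/ and viewed, at most 10 in all, crops included, and the job is handed in when it is done.

```bash
mkdir -p pics; ls; python3 - <<'E'
from station import *
import cv2,numpy as np
for n in ["scene","top"]:
    p=snapshot(n); cv2.imwrite(f"pics/{n}0.png",p["img"][:,:,::-1])
    print(n,p["intrinsics"].tolist(),p["position"],np.round(p["attitude"],4).tolist(),[k for k in p])
    for t in ["bush","scale","pan","crate","tray","jar","bowl","mallet","master"]:
        print(t,[(np.round(b["location"]).tolist(),round(b["score"],2)) for b in boxes_of(t,p)][:4])
print(robot.read_tool_rot(),robot.read_time())
E
```

```text
pics
scene [[448.11291922193175, 0.0, 321.44194923196227], [0.0, 448.11291922193175, 239.15445385104206], [0.0, 0.0, 1.0]] [1.2775617  0.00901105 0.75634296] [[-0.0046, -0.6752, 0.7377], [0.9997, -0.0198, -0.0119], [0.0226, 0.7374, 0.6751]] ['img', 'intrinsics', 'position', 'attitude', 'shot']
bush [([344.0, 241.0], 0.9), ([351.0, 216.0], 0.9), ([381.0, 230.0], 0.76)]
scale [([295.0, 288.0], 0.9), ([489.0, 303.0], 0.33)]
pan [([361.0, 277.0], 0.67)]
crate [([182.0, 243.0], 0.61), ([295.0, 289.0], 0.26)]
tray [([456.0, 252.0], 0.72)]
jar [([489.0, 302.0], 0.95)]
bowl [([133.0, 302.0], 0.69)]
mallet [([339.0, 358.0], 0.77)]
master [([227.0, 260.0], 0.75)]
top [[616.5395992865274, 0.0, 316.9931813359558], [0.0, 616.5395992865274, 230.95978429971794], [0.0, 0.0, 1.0]] [ 0.40899338 -0.00707697  1.65033471] [[0.0036, 0.9911, -0.1334], [-0.9999, 0.0018, -0.0134], [-0.013, 0.1334, 0.991]] ['img', 'intrinsics', 'position', 'attitude', 'shot']
bush [([258.0, 294.0], 0.76), ([296.0, 284.0], 0.65), ([283.0, 317.0], 0.46)]
scale [([337.0, 225.0], 0.9)]
pan [([284.0, 212.0], 0.98)]
crate [([440.0, 285.0], 0.96)]
tray [([189.0, 282.0], 0.75)]
jar [([182.0, 209.0], 0.69)]
bowl [([459.0, 206.0], 0.72)]
mallet [([304.0, 170.0], 0.74)]
master [([391.0, 228.0], 0.57)]
[[ 9.23107713e-01  3.84541480e-01  2.81618716e-05]
 [ 3.84541481e-01 -9.23107712e-01 -2.88626087e-05]
 [ 1.48975706e-05  3.74727045e-05 -9.99999999e-01]] 1.0
```

View pics/scene0.png

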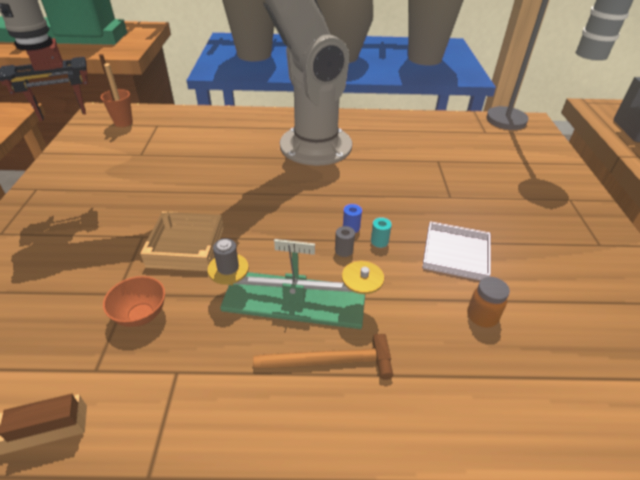

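View pics/top0.png

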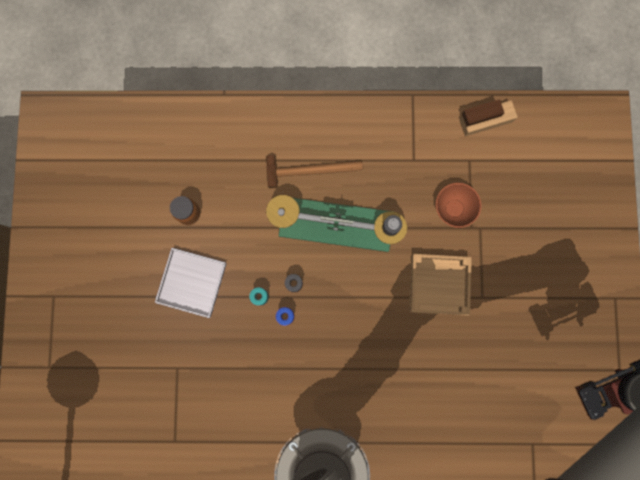

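The scene view shows the dark bush at (344,241), with the blue one at (351,216) and the teal one at (381,230) as look-alikes. The empty pan is at (361,277) with its post at (365,271). In the top view the dark bush is at (294,283) and the pan at (283,212).

```bash
cat > h.py <<'E'
from station import *
import cv2,numpy as np
def ray(p,px,fish=False):
    K=p["intrinsics"]; u=(px[0]-K[0,2])/K[0,0]; v=(px[1]-K[1,2])/K[1,1]
    if fish:
        r=np.hypot(u,v); s=np.sin(r)/max(r,1e-9); d=np.array([u*s,-v*s,-np.cos(r)])
    else: d=np.array([u,-v,-1.])
    d=np.asarray(p["attitude"])@d; return np.asarray(p["position"]),d/np.linalg.norm(d)
def at_z(r,z): return r[0]+r[1]*(z-r[0][2])/r[1][2]
def tri(r1,r2):
    A=np.zeros((3,3));b=np.zeros(3)
    for c,d in (r1,r2):
        M=np.eye(3)-np.outer(d,d);A+=M;b+=M@c
    x=np.linalg.solve(A,b); return x,[round(float(np.linalg.norm(np.cross(x-c,d)))*1000,1) for c,d in (r1,r2)]
def project(p,X,fish=False):
    q=np.asarray(p["attitude"]).T@(np.asarray(X)-p["position"]); K=p["intrinsics"]
    x,y,z=q[0],-q[1],-q[2]
    if fish:
        r=np.hypot(x,y); t=np.arctan2(r,z)/max(r,1e-9); return np.array([K[0,2]+K[0,0]*x*t,K[1,2]+K[1,1]*y*t])
    return np.array([K[0,2]+K[0,0]*x/z,K[1,2]+K[1,1]*y/z])
def down(yaw):  # tool y axis at angle yaw in world
    y=np.array([np.cos(yaw),np.sin(yaw),0]); z=np.array([0,0,-1.]); return np.column_stack([np.cross(y,z),y,z])
E
python3 - <<'E'
from h import *
s=snapshot("scene");t=snapshot("top")
pts=dict(bush=((344,241),(294.5,283.5)),blue=((351.5,217),(285,316)),teal=((381,231),(258.5,296)),pan=((363,277),(283,212)),post=((365,271),(282,212)),master=((225,245),(393,225)),crate=((182,243),(440,285)),tray=((456,252),(191,282)),jar=((489,302),(184,209)),bowl=((133,302),(459,206)),plate=((295,243),(337,212)))
for k,(a,b) in pts.items():
    x,e=tri(ray(s,a),ray(t,b)); print(k,np.round(x,3),e)
w=snapshot("wrist");print(w["intrinsics"],w["position"],w["attitude"],robot.read_position())
R=robot.read_tool_rot();print(R.T@(w["position"]-robot.read_position()),R.T@w["attitude"])
x=robot.read_position()
for yaw in np.radians(np.arange(0,180,15)):
    print(round(np.degrees(yaw)),[robot.solve_ik([a,b,c],down(yaw+f)) is not None for (a,b,c) in ((.53,.04,.2),(.69,.08,.25),(.54,-.24,.2),(.54,.25,.2)) for f in (0,np.pi)])
E
```

```text
bush [0.488 0.075 0.029] [1.3, 1.3]
blue [0.403 0.097 0.034] [0.1, 0.1]
teal [0.455 0.167 0.034] [0.2, 0.2]
pan [0.667 0.103 0.097] [1.7, 1.7]
post [0.665 0.105 0.112] [2.3, 2.3]
master [ 0.627 -0.173  0.14 ] [1.0, 1.0]
crate [ 0.487 -0.313  0.011] [2.0, 2.0]
tray [0.492 0.351 0.004] [0.6, 0.6]
jar [0.683 0.367 0.046] [0.3, 0.3]
bowl [ 0.693 -0.361  0.038] [0.0, 0.0]
plate [ 0.654 -0.033  0.174] [2.2, 2.2]
[[371.64829954   0.         319.83247764]
 [  0.         371.64829954 239.81328663]
 [  0.           0.           1.        ]] [ 0.33633977 -0.59149394  0.38487716] [[ 3.85013149e-01  8.79992756e-01  2.78168339e-01]
 [-9.22910971e-01  3.67260303e-01  1.15564745e-01]
 [-4.64049788e-04 -3.01218559e-01  9.53555014e-01]] [ 0.25961907 -0.62309507  0.22266266]
[ 0.08297688  0.00033548 -0.16221271] [[ 4.60346121e-04  9.53548492e-01  3.01239211e-01]
 [ 9.99999786e-01 -5.79186738e-04  3.05194726e-04]
 [ 4.65491726e-04  3.01239006e-01 -9.53548554e-01]]
0 [True, True, True, True, True, True, True, True]
15 [True, True, True, True, True, True, True, True]
30 [True, True, True, True, True, True, True, True]
45 [True, True, True, True, True, True, True, True]
60 [True, True, True, True, True, True, True, True]
75 [True, True, True, True, True, True, True, True]
90 [True, True, True, True, True, True, True, True]
105 [True, True, True, True, True, True, True, True]
120 [True, True, True, True, True, True, True, True]
135 [True, True, True, True, True, True, True, True]
150 [True, True, True, True, True, True, True, True]
165 [True, True, True, True, True, True, True, True]
```

```bash
python3 - <<'E'
from h import *
p=robot.read_position(); robot.move_straight([p[0],p[1],.33],speed=.3)
R=down(np.radians(45))
ims=[]
def look(name,pos,f):
    robot.move_pose(pos,R); robot.sleep(.2); w=snapshot("wrist"); cv2.imwrite(f"pics/{f}.png",w["img"][:,:,::-1]);np.savez(f"pics/{f}.npz",**w)
    print(f,np.round(robot.read_position(),4))
    for b in outline_of(name,w)[:4]:
        ys,xs=np.nonzero(b["region"]); print(np.round(b["location"]),round(b["score"],2),xs.min(),xs.max(),ys.min(),ys.max())
    ims.append(w["img"][:,:,::-1])
look("bush",[.488,.075,.33],"b1")
look("bush",[.488,.075,.18],"b2")
robot.move_straight([.488,.075,.30],speed=.3)
look("pan",[.667,.103,.30],"p1")
look("pan",[.667,.103,.22],"p2")
g=np.vstack([np.hstack(ims[:2]),np.hstack(ims[2:])]); cv2.imwrite("pics/g1.png",cv2.resize(g,(800,600),interpolation=cv2.INTER_AREA))
E
```

```text
b1 [0.4881 0.0747 0.33  ]
[322. 197.] 0.85 302 340 173 214
[361. 125.] 0.8 334 374 103 141
[278. 133.] 0.8 263 304 114 152
b2 [0.4892 0.0752 0.1816]
[319. 227.] 0.96 292 347 192 258
[377. 120.] 0.78 338 400 91 149
[262. 134.] 0.69 231 294 108 165
p1 [0.6662 0.1027 0.301 ]
[320. 210.] 0.7 279 362 171 252
p2 [0.6681 0.1036 0.2223]
[318. 231.] 0.98 267 370 182 282
[518.  45.] 0.74 471 564 8 81
```

View pics/g1.png

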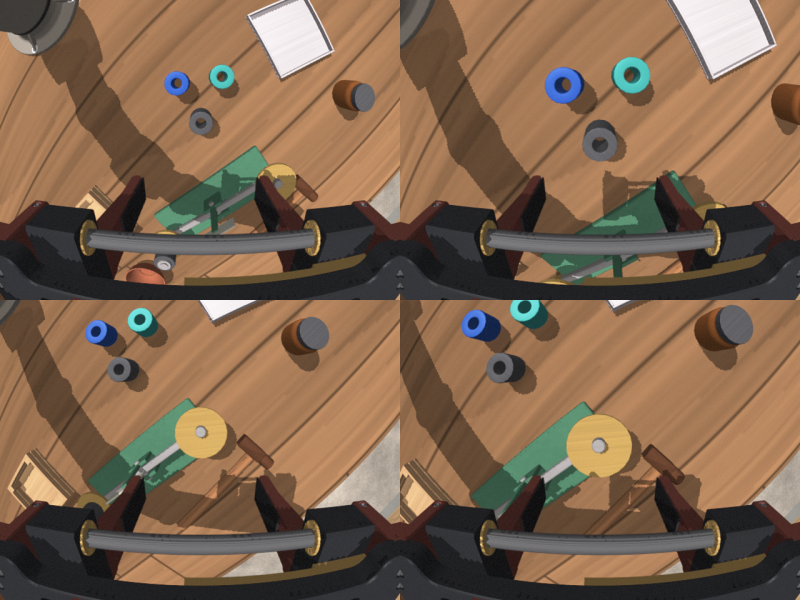

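The wrist views show the dark bush alone in front of the fingers, at about (320,230) in the second shot. The pan is at (318,231) with its light post near the centre. I'll zoom in on all four to get the bush's top rim and the post's top.

```bash
python3 - <<'E'
import cv2,numpy as np
t=[]
for f,(cx,cy),n in (("b1",(321,196),50),("b2",(319,226),50),("p1",(320,210),50),("p2",(318,231),50)):
    im=cv2.imread(f"pics/{f}.png")[cy-37:cy+38,cx-n:cx+n]
    im=cv2.resize(im,(400,300),interpolation=cv2.INTER_CUBIC)
    if f[0]=="b": im=np.clip(im.astype(float)*1.6,0,255).astype(np.uint8)
    for k in range(0,100,10): cv2.line(im,(k*4,0),(k*4,6 if k%50 else 14),(0,255,0),1); 
    for k in range(0,75,10): cv2.line(im,(0,k*4),(6,k*4),(0,255,0),1)
    t.append(im)
cv2.imwrite("pics/g2.png",np.vstack([np.hstack(t[:2]),np.hstack(t[2:])]))
E
```

```text
(no output)
```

View pics/g2.png

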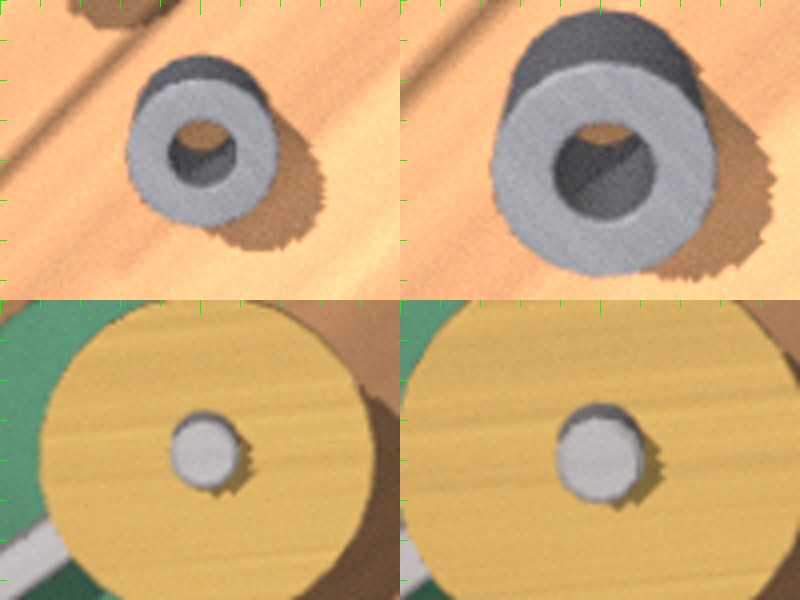

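```bash
python3 - <<'E'
from h import *
L=lambda f:dict(np.load(f"pics/{f}.npz"))
b1,b2,p1,p2=map(L,("b1","b2","p1","p2"))
for n,(A,a),(B,b),z in (("bush",(b1,(321.1,196.8)),(b2,(319.7,230.9)),.06),("post",(p1,(320.6,211)),(p2,(317.5,233.7)),.118)):
    r1,r2=ray(A,a,1),ray(B,b,1); print(n,tri(r1,r2),at_z(r1,z),at_z(r2,z))
# pan from ellipse fit of outline
for f,z in (("p1",.104),("p2",.104)):
    im=cv2.cvtColor(cv2.imread(f"pics/{f}.png"),cv2.COLOR_BGR2HSV); m=cv2.inRange(im,(18,110,130),(30,255,255))
    m=cv2.morphologyEx(m,cv2.MORPH_CLOSE,np.ones((9,9)))
    c=max([c for c in cv2.findContours(m,0,1)[0] if cv2.pointPolygonTest(c,(319.,225.),False)>=0],key=cv2.contourArea)
    e=cv2.fitEllipse(cv2.convexHull(c)); print(f,e, at_z(ray(L(f),e[0],1),z))
E
```

```text
bush (array([0.4898976 , 0.07481709, 0.056242  ]), [0.0, 0.0]) [0.48938607 0.07533526 0.06      ] [0.48909126 0.07557249 0.06      ]
post (array([0.6643911 , 0.10522412, 0.11949117]), [0.0, 0.0]) [0.66464755 0.10498364 0.118     ] [0.66470299 0.10490073 0.118     ]
p1 ((321.373291015625, 212.00698852539062), (81.83564758300781, 83.54813385009766), 95.82981872558594) [0.66828318 0.10250823 0.104     ]
p2 ((318.4706726074219, 232.7491912841797), (101.23062896728516, 104.48674011230469), 95.45012664794922) [0.66766166 0.10299454 0.104     ]
```

```bash
python3 - <<'E'
from h import *
R=down(np.radians(45)); p=robot.read_position()
robot.move_straight([p[0],p[1],.28],speed=.3)
robot.move_pose([.4892,.0755,.15],R)
print(robot.move_straight([.4892,.0755,.025],speed=.1,force_limit=8), robot.read_position())
print("f0",robot.read_wrist_force())
robot.gripper_to(.03,f_grip=40); print(robot.read_finger_gap(),robot.read_grasp_force(),robot.read_wrist_force())
robot.move_straight([.4892,.0755,.06],speed=.05); robot.sleep(.5)
print(robot.read_finger_gap(),robot.read_grasp_force(),robot.read_wrist_force())
robot.move_straight([.4892,.0755,.23],speed=.2)
robot.move_pose([.6647,.1049,.23],R); robot.sleep(.3)
print(robot.read_position(),robot.read_wrist_force(),robot.read_time())
w=snapshot("wrist"); cv2.imwrite("pics/h1.png",cv2.resize(w["img"][140:340,200:440,::-1],None,fx=3,fy=3)); np.savez("pics/h1.npz",**w)
E
```

```text
False [0.48968903 0.07560501 0.02554912]
f0 [0.61586769 0.2022204  0.67457919]
0.04547662076030758 39.99983967281878 [-0.90861505  0.80399972 -0.62925567]
0.045915042172426423 39.99787487089634 [ 0.28576994 -0.38869359 -7.0073687 ]
[0.66428445 0.10455426 0.23045724] [ 0.76094747  0.31322921 -7.75030789] 14.5917
```

View pics/h1.png

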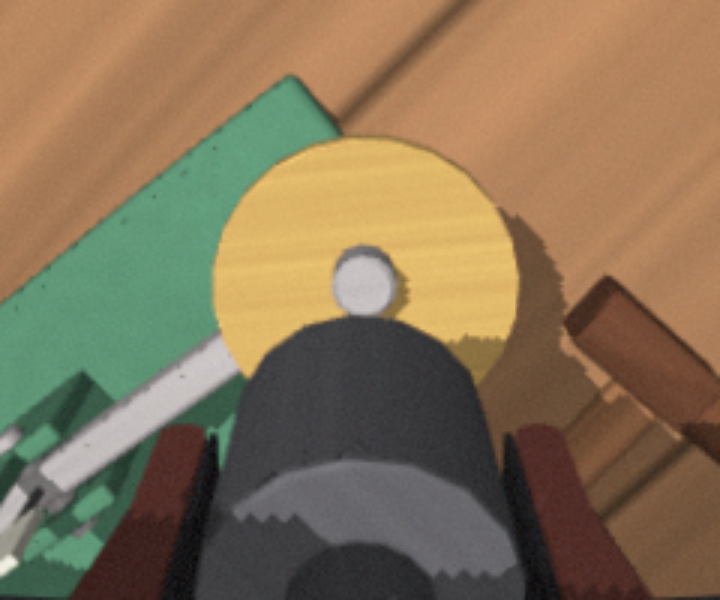

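The bush sits squarely in the fingers. Its lower edge is centred at column about 364, in line with the post at (364,283) in this crop. Now I'll feel down lightly.

```bash
cat > seat.py <<'E'
from h import *
def descend(x,y,z0=.148,z1=.1285,lim=3.0):
    robot.move_straight([x,y,z0],speed=.06); robot.sleep(.15); f0=robot.read_wrist_force()
    hit=robot.move_straight([x,y,z1],speed=.015,force_limit=lim); q=robot.read_position()
    print("at",np.round([x,y],4),"hit",hit,"pos",np.round(q,4),"df",np.round(robot.read_wrist_force()-f0,2),flush=True)
    return q,hit
E
python3 - <<'E'
from seat import *
c=np.array([.6647,.1049]); off=[(0,0)]+[(2*np.cos(a),2*np.sin(a)) for a in np.arange(0,6.2,np.pi/3)]
for o in off:
    x,y=c+np.array(o)/1000
    q,hit=descend(x,y)
    if q[2]<.136: print("IN"); break
    robot.move_straight([x,y,.148],speed=.06)
print(robot.read_time())
E
```

```text
at [0.6647 0.1049] hit True pos [0.6644 0.1049 0.1282] df [3.55 1.59 4.3 ]
IN
17.4833
```

```bash
python3 - <<'E'
from seat import *
q=robot.read_position(); print(robot.read_wrist_force())
robot.move_straight([q[0]+.0006,q[1]+.0003,q[2]],speed=.01); robot.sleep(.3); print(robot.read_position(),robot.read_wrist_force())
q=robot.read_position()
print(robot.move_straight([q[0],q[1],q[2]-.004],speed=.01,force_limit=3)); robot.sleep(.2); print(robot.read_position(),robot.read_wrist_force())
q=robot.read_position()
robot.gripper_to(.060); print(robot.read_finger_gap(), robot.read_grasp_force())
robot.sleep(.3)
robot.move_straight([q[0],q[1],.29],speed=.12); robot.sleep(1.2)
w=snapshot("wrist");s=snapshot("scene");
a=cv2.resize(w["img"][120:345,170:470],(400,300));b=cv2.resize(s["img"][205:325,215:375],(400,300),interpolation=cv2.INTER_CUBIC)
cv2.imwrite("pics/g3.png",np.hstack([a,b])[:,:,::-1]); np.savez("pics/r1.npz",**w)
print(robot.read_time())
E
```

```text
[ 2.75323205  1.51668445 -3.45066014]
[0.6646735  0.10497721 0.12803244] [-1.15695357 -1.28276078 -2.31711369]
False
[0.66469327 0.10510295 0.12409844] [-1.81608587 -0.11603043 -2.14798117]
0.05977904262393847 0.0
22.65
```

View pics/g3.png

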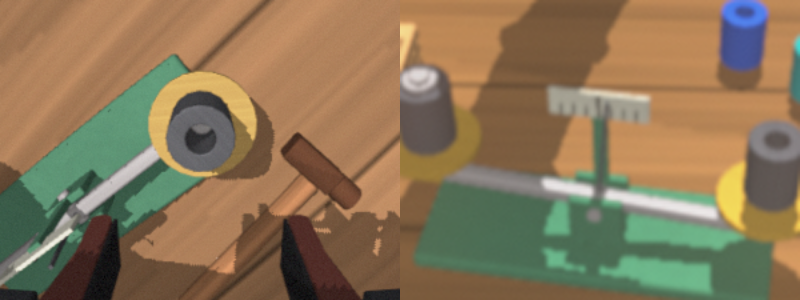

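The bush is seated on the pan, at about (200,138) in the left crop. In the scene crop its side of the beam is clearly lower: beam slope is about +0.15 against the base's 0.09, where it was 0.04 at the start. I'll confirm the height with a second wrist view.

```bash
python3 - <<'E'
from seat import *
q=robot.read_position()
robot.move_straight([.6647,.1050,.22],speed=.2); robot.sleep(.2)
w=snapshot("wrist"); np.savez("pics/r2.npz",**w); print(robot.read_position())
def top(p):
    o=[b for b in outline_of("bush",p)] if p is w else None
    im=p["img"]; K=p["intrinsics"]
    g=cv2.GaussianBlur(cv2.cvtColor(im,cv2.COLOR_RGB2GRAY),(3,3),0)
    return o
for b in top(w)[:2]: print(b["location"],b["score"])
a=np.load("pics/r1.npz")["img"][185:260,270:370]; b=w["img"][190:265,270:370]
z=np.hstack([cv2.resize(i,(400,300),interpolation=cv2.INTER_CUBIC) for i in (a,b)])
cv2.imwrite("pics/g4.png",np.clip(z[:,:,::-1].astype(float)*1.6,0,255))
print(np.load("pics/r1.npz")["position"])
E
```

```text
[0.66538975 0.10539279 0.22158803]
[130.1, 41.6] 0.97
[316.9, 241.7] 0.95
[0.60605253 0.16389014 0.45243392][ WARN:0@3.183] global loadsave.cpp:1063 imwrite_ Unsupported depth image for selected encoder is fallbacked to CV_8U.
```

View pics/g4.png

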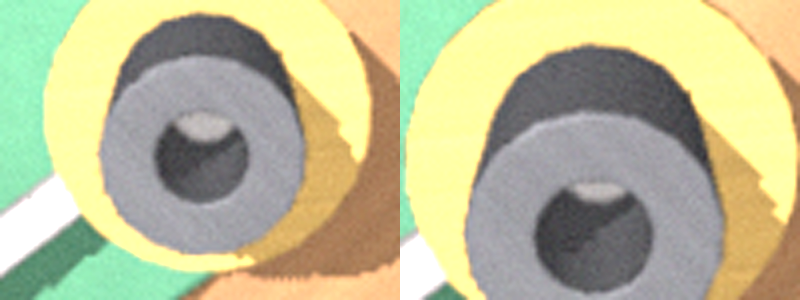

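```bash
python3 - <<'E'
from seat import *
L=lambda f:dict(np.load(f"pics/{f}.npz"))
a,b=ray(L("r1"),(320.3,223.3),1),ray(L("r2"),(318.6,247.9),1)
print(tri(a,b),at_z(a,.142),at_z(b,.142))
# crate corners from the top view
t=snapshot("top"); o=outline_of("crate",t)[0]; c=cv2.minAreaRect(np.argwhere(o["region"])[:,::-1].astype(np.float32)); print(c,o["score"],[np.round(at_z(ray(t,c[0]),z),4) for z in (.0,.045)])
s=snapshot("scene");
for n in("crate",):
    o=outline_of(n,s)[0]; print(o["score"],at_z(ray(s,o["location"]),.02))
E
```

```text
(array([0.66463501, 0.10442981, 0.13885728]), [0.0, 0.0]) [0.66402171 0.10500129 0.142     ] [0.6639159  0.10521994 0.142     ]
((439.6150817871094, 283.8931579589844), (60.73613357543945, 58.811527252197266), 2.12109637260437) 0.97 [array([ 0.4895, -0.3119,  0.    ]), array([ 0.4873, -0.3036,  0.045 ])]
0.67 [0.6619614  0.37787444 0.02      ]
```

The bush's top is at about 0.139 m, where level would be 0.153 m and the upper stop 0.164 m. Its pan is at the lower stop, so the bush is heavier and goes in the crate.

```bash
python3 - <<'E'
from seat import *
x,y=.6645,.1051
robot.move_straight([x,y,.16],speed=.15)
print(robot.move_straight([x,y,.1085],speed=.06,force_limit=5),robot.read_position())
robot.gripper_to(.03,f_grip=40); print(robot.read_finger_gap(),robot.read_grasp_force(),robot.read_wrist_force())
robot.move_straight([x,y,.15],speed=.05); print(robot.read_wrist_force())
robot.move_straight([x,y,.29],speed=.2); print(robot.read_wrist_force(),robot.read_finger_gap())
cx,cy=.488,-.306
robot.move_pose([cx,cy,.29],down(np.radians(45)))
robot.move_straight([cx,cy,.06],speed=.12); robot.sleep(.2)
print(robot.move_straight([cx,cy,.026],speed=.015,force_limit=4),robot.read_position(),robot.read_wrist_force())
print(robot.read_time())
s=snapshot("scene");w=snapshot("wrist")
cv2.imwrite("pics/g5.png",np.hstack([cv2.resize(s["img"][180:300,110:270],(400,300)),cv2.resize(w["img"],(400,300))])[:,:,::-1])
E
```

```text
False [0.66477854 0.105298   0.10891295]
0.045945461138507886 40.00069468282163 [-1.28128829 -0.68843394  2.38804887]
[-0.46076157 -0.53916814 -7.87602697]
[-0.11665282  0.3856397  -8.43520899] 0.045756240063544874
True [ 0.48811441 -0.30612342  0.0342082 ] [-0.45694787 -0.34426041  6.65146589]
32.8917
```

View pics/g5.png

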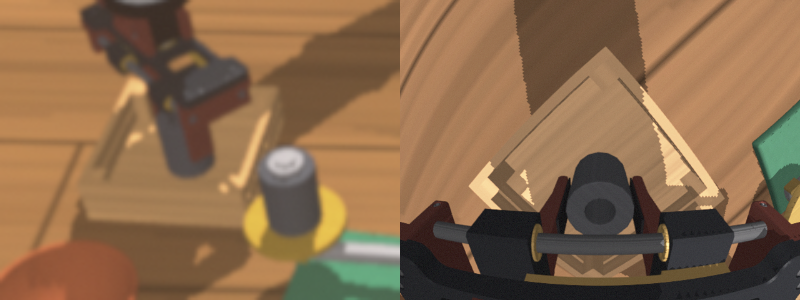

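The bush stands inside the crate, at about (188,150) left and (600,205) right. Floor contact came at z of about 0.034, as expected, so I'll let go.

```bash
python3 - <<'E'
from seat import *
robot.gripper_to(.064); robot.sleep(.2)
q=robot.read_position(); robot.move_straight([q[0],q[1],.25],speed=.12); robot.sleep(.5)
print(robot.read_wrist_force(),robot.read_time())
w=snapshot("wrist"); cv2.imwrite("pics/g6.png",cv2.resize(w["img"][:,:,::-1],(560,420)))
E
```

```text
[-0.06232405  0.07620929 -0.35255316] 36.1667
```

View pics/g6.png

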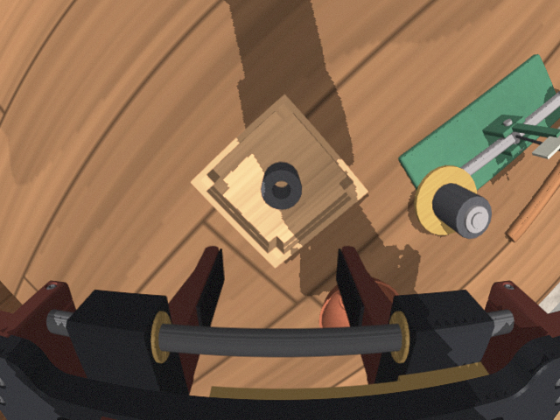

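The bush stands upright near the middle of the crate at (282,186), and the gripper is clear of it.

```bash
python3 -c "
from station import robot
print(robot.finish_job())"
```

```text
the job is handed in; nothing more can be done
None
```

The bush sank its pan to the lower stop, so it is heavier than the master; I stood it upright in the crate, let go and handed the job in at about 36 s, but the hand-in call returned no verdict.

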